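# Rack a glazed tile on its edge by way of the easel

### The arm

A 6-joint arm with a two-finger parallel gripper is mounted at the origin on a cart in front of the work surface, level with it; the furniture and walls round the work are solid. World frame = base frame: x ahead of the robot, y to its left, z up, the work surface at z = 0. Lengths are in m, angles in rad, forces in N, time in s.
With the tool pointing down it reaches from about 0.35 to 0.875 m from the base axis. Payload 4.2 kg.
Tool frame: the origin (TCP) lies at the very end of the fingers, on their centre line; the grasp point (between the pads) lies 19 mm behind it; z points along the fingers, y is the line along which they close (so a half turn about z gives the same grasp; the last joint's range is limited). The gripper opens to 85 mm and grips with 20 to 120 N. Pads are 22 mm wide; open, the fingers measure 114 mm over their backs; the gripper's body (76 mm by 85 mm) begins 54 mm behind the grasp point. The pads swing forward as they close: fully open they stand 13 mm farther back than shut.
Start: joints at [1.519, 0.385, 0.008, 0, -1.194, -0.259], TCP at [0.191, 0.595, 0.231] pointing down, gripper open.
Joint ranges: [-3.14, 3.14], [-1.21, 2.06], [-1.07, 1.41], [-3.16, 2.05], [-2.99, -0.16], [-3.1, 3.1]. Speed limits (rad/s): [2.79, 2.79, 3.14, 3.14, 3.14, 3.14].

### API

Orientations are given as [roll, pitch, yaw] about the fixed x, y, z axes, in that order (R = Rz(yaw) Ry(pitch) Rx(roll)).
In Python, from cell import bot gives the robot as it stands. The module is installed in compiled form; this text tells all that it offers.
- The arm moves only by the tool play_rows, never from a script. Its argument "targets" is one flat list of numbers, 7 for each row, row after row: the shift along the tool's x, y, z in units of 250 mm (1.0 is 250 mm), then the turn, a rotation vector about the tool's x, y, z in units of pi/2 rad (1.0 is pi/2 rad), then the opening, from 0 (shut) to 1 (fully open). A call has 1 to 10 rows; each row is the pose to reach, as a shift and turn from the pose commanded when the call began, along the tool's axes at that moment; what a row does not reach only later rows make up. A row lasts 1/8 s, in which the tool goes at most 62.5 mm and 10.7 degrees, less where a joint would pass 70% of its speed; a pose out of reach is approached as far as the arm can. A call with a number of a shift or a turn outside -1 to 1 is refused whole. A call with a gripper value outside its range is refused whole. The fingers move at their own pace and stop on an object; "squeeze" is the grip in N (left out, the last holds). Time passes only in rows, so rows that repeat a pose let the fingers close. It gives the time, the measured TCP pose, the force, the opening and the grip force at its end, in the units of the state.
- bot.sense(): the state, without advancing time (a new reading comes with each control period).
- bot.get_image(name): name is "scene" or "top"; returns the picture (480x640x3 uint8, red, green, blue); there is no depth.
- bot.camera_params(name): a dict with "mtx" (3x3 intrinsics, pixels), "D" ([k1, k2, p1, p2, k3] as OpenCV has them; the pictures are not rectified), "camera_from_world" (4x4, takes a point from world to camera coordinates). Camera axes: x right, y up, looking along -z (the intrinsics and any distortion apply to the point x, -y, -z); pixel columns grow to the right and rows downward; lengths in m; the calibration is good to about 2 mm. A picture is of the moment at which its call begins. camera_params takes no time and is no camera call.
- bot.job_done(): hands the job in; it is judged then, once.
Trained networks look in the newest picture that a camera, given by its name, has taken for a name from the list of things; names that differ only in an ending like _2 or _b are one class to them, and where a whole thing is asked for, a point or a joint stands for the part that bears it (a point fixed in the world has none). Each returns a list of dicts, best first, with "conf" (0 to 1); they miss things now and then, are a little off and sometimes report something else, mostly with a low value. They report only what shows in the picture. A call takes as long as a camera call.
- bot.spot_in(query, camera): "at" ([x, y, z] in m, in world coordinates, good to about 4 mm: the middle of the surface that is visible of it).
- bot.outline_of(query, camera): "pixels" (480x640 bool, what is visible of it).
The state is a dict: "time": time; "joint_pos": joint angles; "joint_vel": joint speeds; "joint_efforts": joint torques, N m; "eef_pos": TCP position; "eef_rot": TCP orientation; "wrist_force": force on the tool from outside, world axes, zero at the start; "torque": the same for the moment, N m; "width": finger opening in m; "gripper_force": force on a finger pad.
Only numpy, scipy, OpenCV 4.12 (cv2) and the standard library are available. Lean on these libraries where they do the work, as an engineer would, in place of code of your own. Each camera call takes 0.05 s, during which the arm holds its last target. There are 200 camera calls.

### The job

The glazed tile lying flat on the table is to go into the peg rack with the others. First lean it on the sloping easel, face up, with one long edge sitting on both pegs, and let go of it there; then take it again by its upper edge and stand it upright on its long edge in the empty front bay of the rack, seated down on both rails and centred across them. Leave the tiles already in the rack, the bowl and the tape roll as they are.

Things in the scene. Friction and masses are not known exactly. Their poses are not given: they have to be found in the camera images.
- tile: the tile to be racked: terracotta with a grey-green glazed face, 65 (x) x 130 (y) x 12 mm (z), about 0.19 kg; at the start it lies flat on the table, face up. Origin: centre of its unglazed back; z points out of the glazed face, y runs along the long edges, x across the width.
- tile_mid (a point): the middle of the tile's volume, 6 mm above tile's origin along its z; same axes
- easel: low wooden easel, fixed, 100 mm wide (y), 146 deep (x), 103 high. Two side frames at y = +-42 mm, each 16 mm thick, 68 mm open gap between (crossed only by a low slat and a rod, under 30 mm up). Their sloping bars, 12 mm thick, make a 45 degree face that looks to -x and up and ends 64 mm up the slope from the pegs. Origin: centre of its underside, z up.
- easel_rest (a point): midway between the side frames, where the easel's face meets the upper side of its two foot pegs, 50 mm above the table. Axes as easel (level): up the slope is (0.707, 0, 0.707), out of the face (-0.707, 0, 0.707). Pegs: 10 mm thick, at y = +-42 mm, 24 mm out of the face; a finger fits between. A tile at rest has its middle at (18.7, 0, 27.2) mm, its top edge 65 mm up the slope.
- rack: wooden peg rack, fixed, 190 (x) x 124 mm (y). Two rails along x at y = +-42 mm, 22 mm wide, tops 34 mm up. Three bays at x = -60 (front, empty), 0 and +60 mm: 16 mm gaps between pairs of upright round-topped pegs 10 mm thick, 41 mm above the rails. A tile stands in a bay across both rails, long edge along y. Origin: centre of its underside, z up.
- rack_slot (a point): centre of the empty front bay, at the height of the rail tops (34 mm above the table); axes as rack. A tile seated here has its middle 32.5 mm above this point and its top edge 65 mm above it.
- rack_tile_mid_mid (a point): a glazed tile like tile, standing upright on its long edge in the middle bay of the rack, its glazed face to the rack's -x; stays there. This point is the middle of the tile.
- rack_tile_back_mid (a point): a glazed tile like tile, standing upright on its long edge in the back bay of the rack, its glazed face to the rack's -x; stays there. This point is the middle of the tile.
- bowl_small: bystander: small white bowl, 100 x 104 x 47 mm, on the table nearer the robot; origin at the centre of its underside
- tape_roll: bystander: roll of tape lying flat, 92 x 90 x 48 mm, on the table nearer the robot; origin at the centre of its underside

How it is judged:
By the outcome, as a careful person would: the job done as asked, in the order asked, and still so for the second after the job is handed in, with the robot touching nothing.
It also fails if it takes over 67 s, if anything falls off the work surface, if the arm or the gripper's body presses on something with over 40 N, if the wrist force passes 120 N, or if a joint passes its speed limit or range.

## Working session

There is one attempt and no reset: what is moved stays moved. The work goes in short steps, Python scripts to look and compute and a tool call to move; the robot and the scene stay as the last step left them, time stands still between calls to the robot, and variables do not carry over. Pictures are saved under pics/ and viewed, at most 10 in all, crops included, and the job is handed in when it is done.

Besides the shell and the picture viewer there is one more tool, called after ">>>" as name(argument=value, ...) on one line, values as JSON. play_rows: Moves the arm, as the interface text tells. Its arguments: {"type":"object","properties":{"targets":{"type":"array","items":{"type":"number","minimum":-1,"maximum":1}},"squeeze":{"type":"number"}},"required":["targets"]}

```bash
mkdir -p pics
cat > h.py <<'E'
import numpy as np, cv2
from cell import bot
def proj(P,cam):
    c=bot.camera_params(cam);T=np.array(c["camera_from_world"]);P=np.atleast_2d(P)
    q=P@T[:3,:3].T+T[:3,3]; q=q*[1,-1,-1]
    return cv2.projectPoints(q,np.zeros(3),np.zeros(3),np.array(c["mtx"]),np.array(c["D"],float))[0][:,0]
def ray(px,cam):
    c=bot.camera_params(cam);T=np.array(c["camera_from_world"])
    u=cv2.undistortPoints(np.array(px,float).reshape(-1,1,2),np.array(c["mtx"]),np.array(c["D"],float))[:,0]
    d=np.c_[u[:,0],-u[:,1],-np.ones(len(u))]@T[:3,:3]
    return -T[:3,:3].T@T[:3,3], d/np.linalg.norm(d,axis=1)[:,None]
def atz(px,cam,z):
    o,d=ray(px,cam); return o+d*((z-o[2])/d[:,2])[:,None]
def tri(p1,c1,p2,c2):
    o1,d1=ray(p1,c1);o2,d2=ray(p2,c2);r=[]
    for a,b in zip(d1,d2):
        s=np.linalg.lstsq(np.c_[a,-b],o2-o1,rcond=None)[0]
        r.append(np.r_[(o1+s[0]*a+o2+s[1]*b)/2,np.linalg.norm(o1+s[0]*a-o2-s[1]*b)])
    return np.array(r)
E
python3 - <<'E'
from h import *
np.set_printoptions(precision=4,suppress=True)
for c in("scene","top"):
    im=bot.get_image(c);cv2.imwrite(f"pics/{c}0.png",im[:,:,::-1]);p=bot.camera_params(c);T=np.array(p["camera_from_world"])
    print(c,-T[:3,:3].T@T[:3,3],-T[2,:3],p["mtx"][0][0])
    for n in("tile","easel","rack","easel_rest","rack_slot","rack_tile_mid_mid","rack_tile_back_mid","bowl_small","tape_roll"):
        print(n,[(np.round(x["at"],3).tolist(),round(x["conf"],2)) for x in bot.spot_in(n,c)][:3])
print(bot.sense())
E
```

```text
scene [-0.0909 -0.2567  0.6177] [ 0.6042  0.5157 -0.6074] 498.9976409345015
tile [([0.507, 0.397, 0.012], 0.71)]
easel [([0.43, 0.178, 0.03], 0.85)]
rack []
easel_rest [([0.432, 0.177, 0.024], 0.88), ([0.423, -0.005, 0.033], 0.42)]
rack_slot []
rack_tile_mid_mid [([0.49, 0.008, 0.073], 0.92)]
rack_tile_back_mid [([0.553, -0.002, 0.083], 0.72)]
bowl_small [([0.302, 0.399, 0.024], 0.57)]
tape_roll [([0.271, 0.241, 0.029], 0.97)]
top [0.3681 0.1911 0.9449] [ 0.0904  0.0008 -0.9959] 484.77699290466177
tile [([0.511, 0.397, 0.009], 0.79)]
easel [([0.472, 0.19, 0.034], 0.78)]
rack [([0.46, 0.01, 0.036], 0.77), ([0.299, 0.393, 0.019], 0.37)]
easel_rest [([0.47, 0.191, 0.036], 0.81)]
rack_slot [([0.46, 0.005, 0.031], 0.72)]
rack_tile_mid_mid [([0.492, 0.017, 0.103], 0.75), ([0.471, 0.191, 0.041], 0.54)]
rack_tile_back_mid [([0.554, 0.012, 0.095], 0.71), ([0.298, 0.39, 0.02], 0.4)]
bowl_small [([0.296, 0.389, 0.02], 0.81), ([0.51, 0.398, 0.007], 0.29)]
tape_roll [([0.271, 0.25, 0.048], 0.71)]
{'time': 1.0, 'joint_pos': array([ 1.5186,  0.3847,  0.0079, -0.    , -1.194 , -0.2586]), 'joint_vel': array([ 0.002 , -0.0011, -0.001 ,  0.0009, -0.0018, -0.0005]), 'joint_efforts': array([  0.0011, -39.2098,  18.8618,   4.1909,  -0.0004,   0.    ]), 'eef_pos': array([0.1911, 0.5951, 0.2313]), 'eef_rot': array([ 3.1416,  0.    , -0.3108]), 'wrist_force': array([-0.6272, -0.3962,  0.1117]), 'torque': array([-0.0097, -0.0119,  0.0063]), 'gripper_force': 0.0, 'width': 0.08547738787684299}
```

View pics/top0.png

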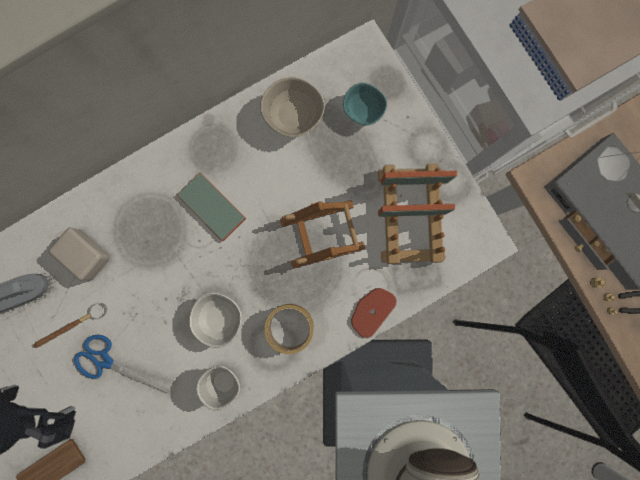

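View pics/scene0.png

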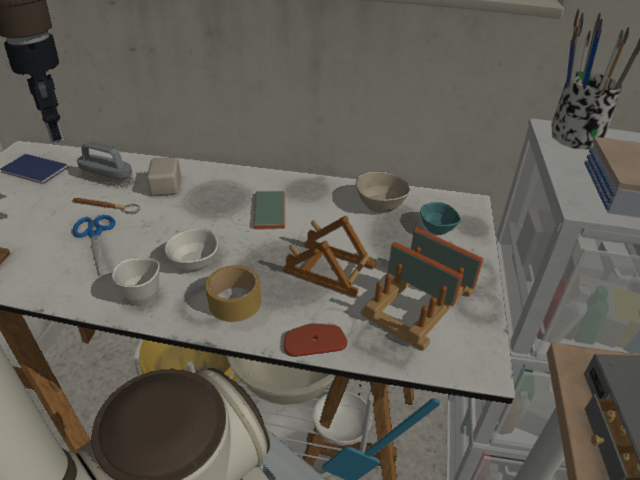

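The top view shows the tile at (211,207), the easel at (325,235) and the rack at (412,215) with its empty bay toward the robot. The scene view shows the tile at (270,208), the easel at (330,258) and the rack at (425,285). I'll zoom in next.

Run:
```python
import cv2
t=cv2.imread("pics/top0.png");s=cv2.imread("pics/scene0.png")
cv2.imwrite("pics/tc.png",cv2.resize(t[155:275,260:460],None,fx=4,fy=4,interpolation=cv2.INTER_CUBIC))
cv2.imwrite("pics/sc.png",cv2.resize(s[205:350,280:480],None,fx=4,fy=4,interpolation=cv2.INTER_CUBIC))
```

```text
(no output)
```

View pics/tc.png

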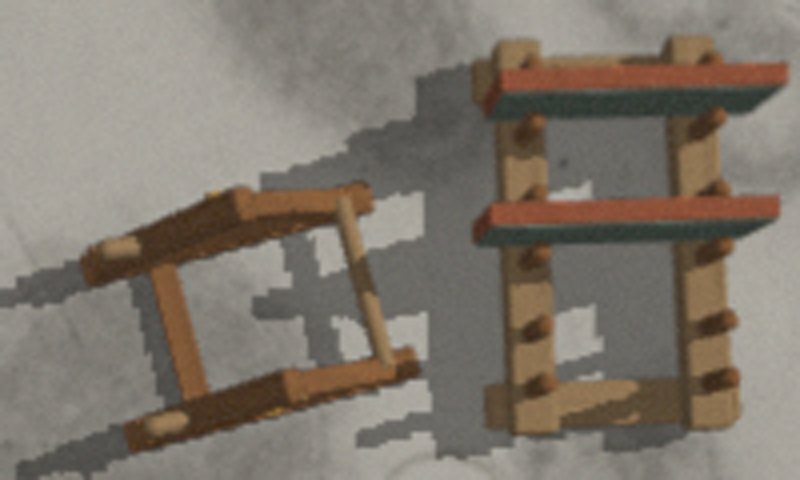

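View pics/sc.png

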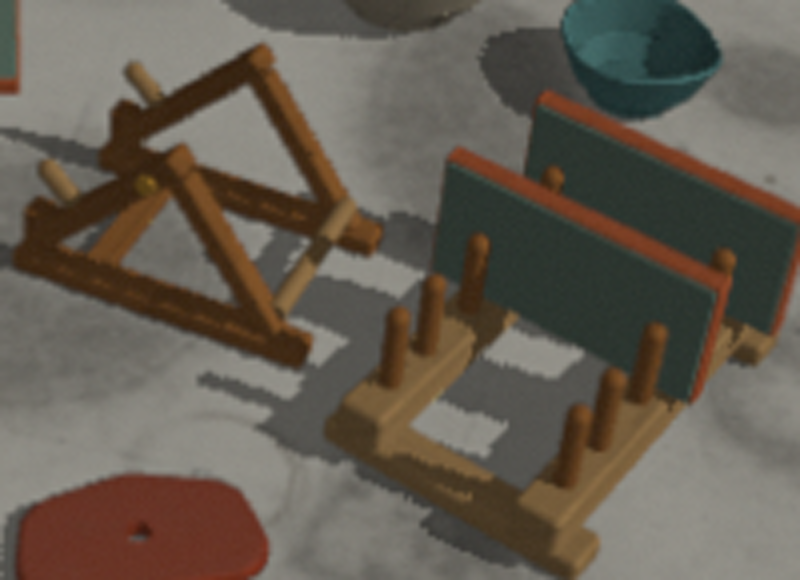

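Crop readings: in the top crop the rack peg tops are at (541,378), (541,325) and (727,377), (727,318), and the easel peg tips at (107,250) and (150,427). In the scene crop the easel peg tips are at (48,170) and (135,70). I'll fit poses from both views.

Run:
```python
from h import *
from scipy.optimize import least_squares
np.set_printoptions(precision=4,suppress=True)
to=lambda c,x0,y0:(np.array(c,float)+.5)/4-.5+[x0,y0]
T=lambda c:to(c,260,155);S=lambda c:to(c,280,205)
xs=[-73,-47,-13,47]
rt=T([(540,380),(540,325),(538,250),(535,126),(727,377),(727,319),(722,245),(715,119)])
rs=S([(400,315),(432,285),(479,243),(553,175),(580,413),(613,377),(656,332),(724,257)])
M=np.array([(x,42,39) for x in xs]+[(x,-42,39) for x in xs])/1e3
print("rackpegs tri\n",tri(rt,"top",rs,"scene"))
def place(p,M):
    c,s=np.cos(p[3]),np.sin(p[3]);return M@np.array([[c,s,0],[-s,c,0],[0,0,1]])+p[:3]
def fit(M,t,s,p0):
    f=lambda p:np.r_[(proj(place(p,M),"top")-t).ravel(),(proj(place(p,M),"scene")-s).ravel()]
    r=least_squares(f,p0);print("fit",r.x,"rms px",np.sqrt(np.mean(r.fun**2)));return r.x
fit(M,rt,rs,[.44,.0,.034,0])
et=T([(107,249),(150,427)]);es=S([(135,70),(48,170)])
print("easel pegtips\n",tri(et,"top",es,"scene"))
at=T([(244,202),(292,386)]);as_=S([(262,52),(180,153)])
print("apex\n",tri(at,"top",as_,"scene"))
Me=np.array([(-20.5,42,13.4),(-20.5,-42,13.4)])/1e3
fit(Me,et,es,[.45,.2,.05,-1.3])
C=[]
for c in("top","scene"):
    o=bot.get_image(c)
    m=bot.outline_of("tile",c)
    m=m[0]["pixels"].astype(np.uint8)
    a=o.astype(int); g=((a[:,:,1]>a[:,:,0]+4)&cv2.dilate(m,np.ones((5,5))).astype(bool)).astype(np.uint8)
    k=max(cv2.findContours(g,0,1)[0],key=cv2.contourArea)
    e=.02
    ap=cv2.approxPolyDP(k,e*cv2.arcLength(k,1),1)
    print(c,m.sum(),g.sum(),len(ap)); 
    p=atz(k[:,0],c,.012)[:,:2].astype(np.float32)
    r=cv2.minAreaRect(p*1000);print("rect",r)
    if len(ap)==4:
        w=atz(ap[:,0],c,.012);q=ap[np.argsort(np.arctan2(*(w-w.mean(0))[:,:2].T)),0];C.append(q);print(atz(q,c,.012))
if len(C)==2: print(tri(C[0],"top",C[1],"scene"))
```

```text
rackpegs tri
 [[ 0.4235  0.0514  0.0691  0.001 ]
 [ 0.4479  0.0517  0.069   0.0009]
 [ 0.4822  0.0519  0.0697  0.0007]
 [ 0.5393  0.0522  0.0723  0.0001]
 [ 0.424  -0.0335  0.0709  0.0005]
 [ 0.4499 -0.0334  0.0712  0.0012]
 [ 0.4842 -0.0325  0.0707  0.0005]
 [ 0.5425 -0.031   0.0718  0.    ]]
fit [0.4958 0.0101 0.0315 0.0222] rms px 0.41479058324481793
easel pegtips
 [[0.4848 0.2488 0.0607 0.0005]
 [0.4035 0.2287 0.0589 0.0008]]
apex
 [[0.501  0.1861 0.0933 0.0012]
 [0.4194 0.1652 0.0935 0.0004]]
fit [ 0.4492  0.2188  0.0463 -1.3255] rms px 0.21536003619484648
top 2194 1910 4
rect ((514.0802001953125, 400.6855163574219), (125.42668914794922, 60.28514862060547), 44.660396575927734)
[[0.4897 0.3361 0.012 ]
 [0.4509 0.3767 0.012 ]
 [0.536  0.463  0.012 ]
 [0.5776 0.4222 0.012 ]]
scene 1162 892 4
rect ((513.4140014648438, 401.2747497558594), (124.02423095703125, 58.578033447265625), 45.020050048828125)
[[0.4887 0.3383 0.012 ]
 [0.451  0.3789 0.012 ]
 [0.5343 0.4624 0.012 ]
 [0.5755 0.4243 0.012 ]]
[[0.4889 0.3368 0.0127 0.0022]
 [0.4503 0.3769 0.0133 0.0015]
 [0.536  0.4637 0.0106 0.0008]
 [0.5765 0.4233 0.012  0.003 ]]
```

```bash
cat >> h.py <<'E'
from scipy.spatial.transform import Rotation as Ro
YE=-1.3255; YR=0.0222
REST=np.array([.4492,.2188,.05]); SLOT=np.array([.4358,.0088,.034])
def Rxz(x,z):
    x=np.array(x,float);z=np.array(z,float);x/=np.linalg.norm(x);z/=np.linalg.norm(z);return np.c_[x,np.cross(z,x),z]
def down(yawdeg): a=np.radians(yawdeg); return Rxz([np.cos(a),np.sin(a),0],[0,0,-1])
E_=lambda v:Ro.from_euler('z',YE).apply(v)
def rel(p,R,show=True):
    s=bot.sense();R0=Ro.from_euler('xyz',s["eef_rot"]).as_matrix()
    d=R0.T@(np.array(p)-s["eef_pos"]);w=Ro.from_matrix(R0.T@R).as_rotvec()
    print("rel",np.round(np.r_[d/.25,w/(np.pi/2)],3).tolist(),"mm",np.round(d*1e3,1),"deg",np.round(np.degrees(w),1))
def st():
    s=bot.sense();print("t",s["time"],"q",np.round(s["joint_pos"],2),"p",np.round(s["eef_pos"],4),"r",np.round(s["eef_rot"],3),"F",np.round(s["wrist_force"],1),"T",np.round(s["torque"],2),"w",round(s["width"],4),"g",round(s["gripper_force"],1))
E
python3 -c "
from h import *
st();rel([.5137,.4008,.10],down(44.5))"
```

```text
t 1.2 q [ 1.52  0.38  0.01  0.   -1.19 -0.26] p [0.1911 0.5951 0.2313] r [-3.142 -0.    -0.311] F [ 0.3 -0.1  0.6] T [ 0.04 -0.   -0.04] w 0.0855 g 0.0
rel [1.466, 0.345, 0.525, -0.0, -0.0, -0.692] mm [366.5  86.3 131.3] deg [ -0.   -0.  -62.3]
```

>>> play_rows(targets=[0.95,0.22,0.2,0,0,-0.692,0.9,0.95,0.22,0.2,0,0,-0.692,0.9,0.95,0.22,0.2,0,0,-0.692,0.9,0.95,0.22,0.2,0,0,-0.692,0.9,0.95,0.22,0.2,0,0,-0.692,0.9,0.95,0.22,0.2,0,0,-0.692,0.9,0.95,0.22,0.2,0,0,-0.692,0.9,0.95,0.22,0.2,0,0,-0.692,0.9], squeeze=40)

```text
time: 2.2
eef_pos: [0.4003, 0.4702, 0.1814]
eef_rot: [-3.142, -0.0, 0.774]
wrist_force: [0.3, -0.2, 1.2]
width: 0.0772
gripper_force: 0.0
```

```bash
python3 -c "
from h import *
st();rel([.5137,.4008,.05],down(44.5))"
```

```text
t 2.2 q [ 1.13  0.41 -0.08  0.   -1.08  1.22] p [0.4003 0.4702 0.1814] r [-3.142 -0.     0.774] F [ 0.3 -0.2  1.2] T [-0.01 -0.01 -0.04] w 0.0772 g 0.0
rel [0.13, 0.516, 0.526, -0.0, -0.0, -0.002] mm [ 32.6 128.9 131.4] deg [-0.  -0.  -0.2]
```

>>> play_rows(targets=[0.13,0.516,0.526,0,0,-0.002,0.92,0.13,0.516,0.526,0,0,-0.002,0.92,0.13,0.516,0.526,0,0,-0.002,0.92,0.13,0.516,0.526,0,0,-0.002,0.92,0.13,0.516,0.526,0,0,-0.002,0.92,0.13,0.516,0.526,0,0,-0.002,0.92])

```text
time: 2.95
eef_pos: [0.5139, 0.4026, 0.0518]
eef_rot: [-3.141, -0.004, 0.781]
wrist_force: [-0.1, 0.4, 0.3]
width: 0.0788
gripper_force: 0.0
```

Run:
```python
from h import *
st();rel([.5137,.4008,.0],down(44.5))
a=bot.get_image("top")[165:265,160:280,::-1];b=bot.get_image("scene")[150:250,210:330,::-1]
cv2.imwrite("pics/g1.png",np.hstack([cv2.resize(x,None,fx=3.3,fy=3.3,interpolation=2) for x in(a,b)]))
```

```text
t 2.95 q [ 0.91  0.59 -0.13  0.   -0.84  1.44] p [0.5139 0.4026 0.0518] r [-3.141 -0.004  0.781] F [-0.1  0.4  0.3] T [-0.01  0.02 -0.02] w 0.0788 g 0.0
rel [-0.006, 0.005, 0.207, -0.0, -0.002, 0.003] mm [-1.5  1.1 51.8] deg [-0.  -0.2  0.2]
```

View pics/g1.png

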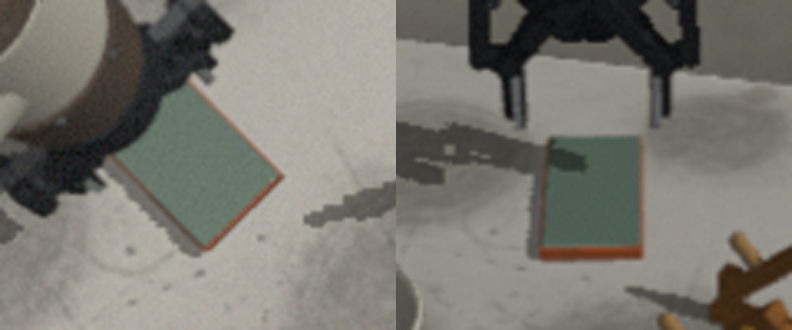

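The fingers straddle the tile's long edges. In the crop the tips are at (519,127) and (656,127). I'll use them to work out the real tip height.

Run:
```python
from h import *
s=bot.sense();R0=Ro.from_euler('xyz',s["eef_rot"]).as_matrix()
for dz in(0,-.005,-.01,-.015):
  print(dz,proj(np.array([s["eef_pos"]+R0@[0,y,dz] for y in(-.043,.043)]),"scene").round(1).tolist())
```

```text
0 [[247.8, 190.8], [288.7, 190.2]]
-0.005 [[247.7, 188.8], [288.7, 188.2]]
-0.01 [[247.5, 186.8], [288.7, 186.2]]
-0.015 [[247.4, 184.8], [288.6, 184.1]]
```

>>> play_rows(targets=[-0.006,0.005,0.1,0,-0.002,0.003,0.92,-0.006,0.005,0.167,0,-0.002,0.003,0.92,-0.006,0.005,0.167,0,-0.002,0.003,0.92,-0.006,0.005,0.167,0,-0.002,0.003,0.92])

```text
time: 3.55
eef_pos: [0.5141, 0.3994, 0.0087]
eef_rot: [3.141, 0.002, 0.775]
wrist_force: [-0.2, 0.3, 0.0]
width: 0.0785
gripper_force: 0.0
```

>>> play_rows(targets=[0,0,0.02,0,0,0,0.92,0,0,0.034,0,0,0,0.92,0,0,0.034,0,0,0,0.92])

```text
time: 3.92
eef_pos: [0.5137, 0.3986, -0.0007]
eef_rot: [3.142, 0.004, 0.775]
wrist_force: [-0.2, 0.2, -0.5]
width: 0.0782
gripper_force: 0.0
```

>>> play_rows(targets=[0,0,0,0,0,0,0.7,0,0,0,0,0,0,0.6,0,0,0,0,0,0,0.6,0,0,0,0,0,0,0.6])

```text
time: 4.42
eef_pos: [0.514, 0.3992, 0.0001]
eef_rot: [3.142, 0.002, 0.775]
wrist_force: [-0.4, -0.0, 3.9]
width: 0.0637
gripper_force: 44.6
```

```bash
python3 -c "
from h import *
st()"
```

```text
t 4.425 q [ 0.91  0.66 -0.17 -0.   -0.75  1.44] p [5.140e-01 3.992e-01 1.000e-04] r [3.142e+00 2.000e-03 7.750e-01] F [-0.4 -0.   3.9] T [ 0.03  0.19 -0.  ] w 0.0637 g 44.6
```

>>> play_rows(targets=[0,0,-0.1,0,0,0,0.5,0,0,-0.3,0,0,0,0.5,0,0,-0.5,0,0,0,0.5,0,0,-0.64,0,0,0,0.5,0,0,-0.64,0,0,0,0.5,0,0,-0.64,0,0,0,0.5])

```text
time: 5.18
eef_pos: [0.5131, 0.3983, 0.1575]
eef_rot: [-3.141, 0.007, 0.774]
wrist_force: [-0.9, -0.0, -3.2]
width: 0.0635
gripper_force: 44.7
```

```bash
cat >> h.py <<'E'
X1=E_([0,1,0]);Z1=E_([.7071,0,-.7071]);UP=E_([.7071,0,.7071])
R1=Rxz(X1,Z1)
def easel(out,up): return REST+UP*(.0325+up)-Z1*out-X1*.0009
E
python3 -c "
from h import *
st();rel(easel(.1,.01),R1)"
```

```text
t 5.175 q [ 0.91  0.48 -0.02 -0.   -1.07  1.44] p [0.5131 0.3983 0.1575] r [-3.141  0.007  0.774] F [-0.9 -0.  -3.2] T [-0.01  0.03 -0.04] w 0.0635 g 44.7
rel [-0.605, 0.193, 0.031, -0.487, -0.128, 0.321] mm [-151.3   48.1    7.8] deg [-43.9 -11.5  28.9]
```

>>> play_rows(targets=[-0.2,0.06,0.01,-0.16,-0.043,0.107,0.5,-0.4,0.13,0.02,-0.32,-0.085,0.214,0.5,-0.605,0.193,0.031,-0.487,-0.128,0.321,0.5,-0.605,0.193,0.031,-0.487,-0.128,0.321,0.5,-0.605,0.193,0.031,-0.487,-0.128,0.321,0.5,-0.605,0.193,0.031,-0.487,-0.128,0.321,0.5,-0.605,0.193,0.031,-0.487,-0.128,0.321,0.5,-0.605,0.193,0.031,-0.487,-0.128,0.321,0.5])

```text
time: 6.18
eef_pos: [0.4398, 0.2583, 0.1526]
eef_rot: [2.36, -0.004, 0.245]
wrist_force: [0.1, -1.2, -1.5]
width: 0.0636
gripper_force: 44.9
```

```bash
python3 -c "
from h import *
st();rel(easel(.1,.01),R1);rel(easel(.02,.006),R1);rel(easel(.001,.004),R1)"
```

```text
t 6.175 q [ 1.11  0.5  -0.42  0.5  -1.32  0.41] p [0.4398 0.2583 0.1526] r [ 2.36  -0.004  0.245] F [ 0.1 -1.2 -1.5] T [ 1.6   0.4  -0.02] w 0.0636 g 44.9
rel [-0.005, -0.005, 0.005, -0.002, -0.001, -0.002] mm [-1.3 -1.3  1.2] deg [-0.2 -0.1 -0.2]
rel [-0.006, -0.02, 0.325, -0.002, -0.001, -0.002] mm [-1.5 -5.1 81.2] deg [-0.2 -0.1 -0.2]
rel [-0.006, -0.028, 0.401, -0.002, -0.001, -0.002] mm [ -1.6  -7.  100.3] deg [-0.2 -0.1 -0.2]
```

>>> play_rows(targets=[-0.006,-0.01,0.15,0,0,0,0.5,-0.006,-0.016,0.28,0,0,0,0.5,-0.006,-0.016,0.345,0,0,0,0.5,-0.006,-0.016,0.345,0,0,0,0.5,-0.006,-0.016,0.345,0,0,0,0.5])

```text
time: 6.8
eef_pos: [0.4533, 0.2035, 0.0892]
eef_rot: [2.36, -0.006, 0.246]
wrist_force: [-0.4, -0.1, -1.6]
width: 0.0634
gripper_force: 44.8
```

Run:
```python
from h import *
st();rel(easel(.001,.004),R1)
a=bot.get_image("top")[170:290,230:380,::-1];b=bot.get_image("scene")[185:305,250:400,::-1]
cv2.imwrite("pics/g2.png",np.hstack([cv2.resize(x,None,fx=2.65,fy=2.65,interpolation=2) for x in(a,b)]))
```

```text
t 6.8 q [ 1.03  0.55 -0.58  0.59 -1.13  0.34] p [0.4533 0.2035 0.0892] r [ 2.36  -0.006  0.246] F [-0.4 -0.1 -1.6] T [ 1.68  0.47 -0.03] w 0.0634 g 44.8
rel [-0.005, -0.009, 0.062, -0.002, -0.003, -0.002] mm [-1.3 -2.4 15.5] deg [-0.2 -0.3 -0.2]
```

View pics/g2.png

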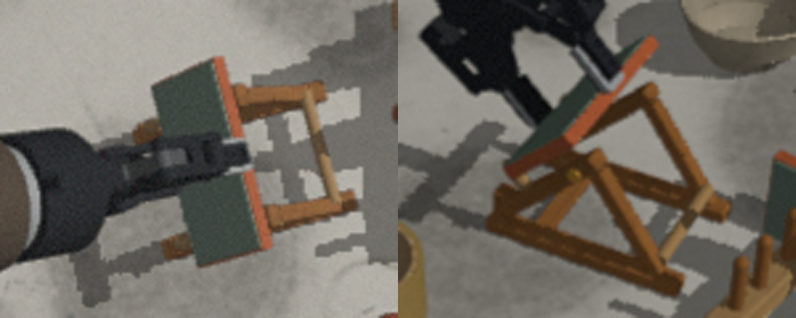

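The tile is held about 15 mm off the easel face, parallel to it and centred above the pegs (lower edge at crop (515,175)). Next I move it in slowly.

>>> play_rows(targets=[-0.005,-0.005,0.025,0,0,0,0.5,-0.005,-0.005,0.05,0,0,0,0.5,-0.005,-0.005,0.056,0,0,0,0.5,-0.005,-0.005,0.056,0,0,0,0.5])

```text
time: 7.4
eef_pos: [0.4536, 0.1944, 0.0785]
eef_rot: [2.358, -0.005, 0.247]
wrist_force: [-7.9, 6.2, 5.7]
width: 0.0633
gripper_force: 46.0
```

>>> play_rows(targets=[0,-0.006,0,0,0,0,0.5,0,-0.012,0,0,0,0,0.5,0,-0.012,0,0,0,0,0.5])

```text
time: 7.78
eef_pos: [0.4538, 0.1959, 0.077]
eef_rot: [2.356, -0.005, 0.247]
wrist_force: [-2.9, 3.3, 7.1]
width: 0.0639
gripper_force: 45.8
```

```bash
python3 -c "
from h import *
st();rel(easel(0,0),R1)"
```

```text
t 7.775 q [ 1.02  0.56 -0.6   0.61 -1.1   0.32] p [0.4538 0.1959 0.077 ] r [ 2.356 -0.005  0.247] F [-2.9  3.3  7.1] T [ 0.57  0.57 -0.31] w 0.0639 g 45.8
rel [0.001, -0.012, 0.011, 0.0, -0.003, -0.002] mm [ 0.2 -3.1  2.7] deg [ 0.  -0.3 -0.2]
```

>>> play_rows(targets=[0,-0.006,0,0,0,0,0.5,0,-0.012,0,0,0,0,0.5,0,-0.012,0,0,0,0,0.5])

```text
time: 8.15
eef_pos: [0.4535, 0.1981, 0.0749]
eef_rot: [2.356, -0.006, 0.247]
wrist_force: [-0.9, 3.1, 7.0]
width: 0.0636
gripper_force: 45.6
```

```bash
python3 -c "
from h import *
st();rel(easel(0,0),R1);F=bot.sense()['wrist_force'];print(F@X1,F@UP,F@Z1)"
```

```text
t 8.15 q [ 1.02  0.57 -0.6   0.61 -1.09  0.32] p [0.4535 0.1981 0.0749] r [ 2.356 -0.006  0.247] F [-0.9  3.1  7. ] T [ 0.58  0.27 -0.19] w 0.0636 g 45.6
rel [-0.0, -0.0, 0.011, -0.0, -0.003, -0.002] mm [-0.  -0.1  2.7] deg [-0.  -0.3 -0.2]
-0.07798901150477888 2.6791526921776203 -7.287266196483901
```

>>> play_rows(targets=[0,-0.006,0,0,0,0,0.5,0,-0.01,0,0,0,0,0.5,0,-0.01,0,0,0,0,0.5])

```text
time: 8.52
eef_pos: [0.4531, 0.1998, 0.0732]
eef_rot: [2.356, -0.006, 0.247]
wrist_force: [-0.5, 2.3, 6.6]
width: 0.0632
gripper_force: 45.6
```

```bash
python3 -c "
from h import *
st();rel(easel(0,0),R1);F=bot.sense()['wrist_force'];print(F@X1,F@UP,F@Z1)"
```

```text
t 8.525 q [ 1.02  0.57 -0.6   0.61 -1.09  0.31] p [0.4531 0.1998 0.0732] r [ 2.356 -0.006  0.247] F [-0.5  2.3  6.6] T [ 0.53  0.18 -0.07] w 0.0632 g 45.6
rel [-0.0, 0.01, 0.011, -0.0, -0.003, -0.002] mm [-0.1  2.4  2.7] deg [-0.  -0.3 -0.2]
0.032508630322163654 3.0371818556160193 -6.31252546178078
```

>>> play_rows(targets=[0,-0.006,0,0,0,0,0.5,0,-0.012,0,0,0,0,0.5,0,-0.012,0,0,0,0,0.5])

```text
time: 8.9
eef_pos: [0.453, 0.2001, 0.073]
eef_rot: [2.35, -0.005, 0.247]
wrist_force: [1.6, -2.5, 13.2]
width: 0.0631
gripper_force: 45.7
```

```bash
python3 -c "
from h import *
st();rel(easel(0,0),R1);F=bot.sense()['wrist_force'];print(F@X1,F@UP,F@Z1)"
```

```text
t 8.9 q [ 1.02  0.57 -0.6   0.61 -1.1   0.31] p [0.453  0.2001 0.073 ] r [ 2.35  -0.005  0.247] F [ 1.6 -2.5 13.2] T [-1.55 -0.6   0.62] w 0.0631 g 45.7
rel [-0.0, 0.011, 0.011, 0.004, -0.003, -0.001] mm [-0.1  2.8  2.8] deg [ 0.3 -0.3 -0.1]
0.9625401479783109 11.285154385705432 -7.332861507441065
```

>>> play_rows(targets=[0,0.008,-0.004,0,0,0,0.5,0,0.008,-0.004,0,0,0,0.8,0,0.008,-0.004,0,0,0,0.88,0,0.008,-0.004,0,0,0,0.9,0,0.008,-0.004,0,0,0,0.9,0,0.008,-0.004,0,0,0,0.9])

```text
time: 9.65
eef_pos: [0.4518, 0.2005, 0.0715]
eef_rot: [2.358, -0.003, 0.245]
wrist_force: [-0.1, -0.1, 0.5]
width: 0.0765
gripper_force: 0.0
```

>>> play_rows(targets=[0,0.008,-0.06,0,0,0,0.9,0,0.008,-0.15,0,0,0,0.9,0,0.008,-0.3,0,0,0,0.9,0,0.008,-0.48,0,0,0,0.9,0,0.008,-0.48,0,0,0,0.9,0,0.008,-0.48,0,0,0,0.9])

```text
time: 10.4
eef_pos: [0.4308, 0.2809, 0.1579]
eef_rot: [2.358, -0.003, 0.245]
wrist_force: [-0.8, 0.5, 0.0]
width: 0.0768
gripper_force: 0.0
```

Run:
```python
from h import *
st()
a=bot.get_image("top")[170:290,230:380,::-1];b=bot.get_image("scene")[185:305,250:400,::-1]
cv2.imwrite("pics/g3.png",np.hstack([cv2.resize(x,None,fx=2.65,fy=2.65,interpolation=2) for x in(a,b)]))
np.save("top3.npy",bot.get_image("top"));np.save("sc3.npy",bot.get_image("scene"))
```

```text
t 10.4 q [ 1.14  0.51 -0.38  0.47 -1.36  0.41] p [0.4308 0.2809 0.1579] r [ 2.358 -0.003  0.245] F [-0.8  0.5  0. ] T [1.39 0.33 0.01] w 0.0768 g 0.0
```

View pics/g3.png

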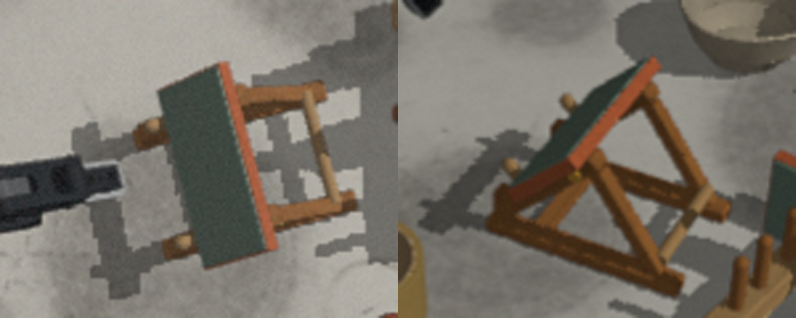

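The tile leans on the easel, face up, with its lower edge on both pegs (tips at crop (150,127) and (182,243)), and the gripper is clear. I'll triangulate its upper edge now.

Run:
```python
from h import *
np.set_printoptions(precision=4,suppress=True)
k=lambda c,x0,y0:(np.array(c,float)+.5)/2.65-.5+[x0,y0]
t=k([(218,66),(265,250),(229,62),(276,248)],230,170)
s=k([(647,65),(568,160),(659,63),(576,172)],250,185)-[398/2.65,0]
P=tri(t,"top",s,"scene");print(P)
Ri=np.c_[E_([1,0,0]),E_([0,1,0]),[0,0,1]]
for p in P[:,:3]:
  v=p-REST; print("rest frame up,lat,out mm",1e3*np.array([v@UP,v@X1,-v@Z1]))
h=atz(t,"top",.09); print(h)
```

```text
[[0.5188 0.2024 0.0953 0.0038]
 [0.3969 0.1703 0.0992 0.0005]
 [0.5211 0.1946 0.0994 0.0026]
 [0.3979 0.1634 0.0928 0.0009]]
rest frame up,lat,out mm [55.2153 63.5204  8.8273]
rest frame up,lat,out mm [ 59.0779 -62.526   10.5005]
rest frame up,lat,out mm [63.9171 63.8757  5.997 ]
rest frame up,lat,out mm [ 59.4484 -63.2267   1.015 ]
[[0.521  0.201  0.09  ]
 [0.397  0.1703 0.09  ]
 [0.5237 0.1936 0.09  ]
 [0.3983 0.1629 0.09  ]]
```

```bash
cat >> h.py <<'E'
R2=Rxz(X1,-UP)
def grip(up,out=.0082): return REST+UP*up-Z1*out+X1*.0004
E
python3 -c "
from h import *
rel(REST+[.01,-.01,.20],Rxz(X1,[0,0,-1]));rel(grip(.125),R2)"
```

```text
rel [0.041, 0.476, -0.047, 0.5, -0.001, -0.001] mm [ 10.2 119.1 -11.8] deg [45.  -0.1 -0.1]
rel [0.013, 0.377, 0.452, 1.0, -0.001, -0.001] mm [  3.1  94.1 112.9] deg [90.  -0.1 -0.1]
```

>>> play_rows(targets=[0.02,0.15,-0.1,0.118,0,0,0.6,0.03,0.3,-0.1,0.236,0,0,0.5,0.04,0.44,-0.08,0.354,0,0,0.47,0.041,0.476,-0.047,0.472,0,0,0.47,0.03,0.46,0.1,0.59,0,0,0.47,0.02,0.44,0.25,0.708,0,0,0.47,0.013,0.41,0.38,0.826,0,0,0.47,0.013,0.377,0.452,0.944,0,0,0.47,0.013,0.377,0.452,1,0,0,0.47,0.013,0.377,0.452,1,0,0,0.47])

```text
time: 11.85
eef_pos: [0.4701, 0.1377, 0.1425]
eef_rot: [-2.354, 0.001, 0.241]
wrist_force: [-0.8, -0.1, 0.1]
width: 0.0401
gripper_force: 0.0
```

Run:
```python
from h import *
st();rel(grip(.125),R2);rel(grip(.085),R2);rel(grip(.036),R2)
```

```text
t 11.85 q [ 0.08  0.41 -0.17 -0.82 -1.28  2.09] p [0.4701 0.1377 0.1425] r [-2.354e+00  1.000e-03  2.410e-01] F [-0.8 -0.1  0.1] T [-1.36 -0.37 -0.05] w 0.0401 g 0.0
rel [-0.001, -0.008, -0.002, -0.001, -0.001, -0.003] mm [-0.2 -2.  -0.4] deg [-0.1 -0.1 -0.2]
rel [-0.001, -0.008, 0.158, -0.001, -0.001, -0.003] mm [-0.3 -1.9 39.6] deg [-0.1 -0.1 -0.2]
rel [-0.002, -0.007, 0.354, -0.001, -0.001, -0.003] mm [-0.4 -1.8 88.6] deg [-0.1 -0.1 -0.2]
```

>>> play_rows(targets=[0,0,0.1,0,0,0,0.47,0,0,0.17,0,0,0,0.47,0,0,0.17,0,0,0,0.47,0,0,0.17,0,0,0,0.47])

```text
time: 12.35
eef_pos: [0.463, 0.1693, 0.1151]
eef_rot: [-2.355, -0.005, 0.247]
wrist_force: [-0.5, 0.5, -0.1]
width: 0.0399
gripper_force: 0.0
```

Run:
```python
from h import *
st();rel(grip(.036),R2)
a=bot.get_image("top")[170:290,230:380,::-1];b=bot.get_image("scene")[175:295,270:420,::-1]
cv2.imwrite("pics/g4.png",np.hstack([cv2.resize(x,None,fx=2.65,fy=2.65,interpolation=2) for x in(a,b)]))
```

```text
t 12.35 q [ 0.14  0.43 -0.21 -0.86 -1.2   2.12] p [0.463  0.1693 0.1151] r [-2.355 -0.005  0.247] F [-0.5  0.5 -0.1] T [-1.33 -0.35  0.03] w 0.0399 g 0.0
rel [-0.004, 0.006, 0.185, -0.001, -0.001, 0.003] mm [-1.1  1.6 46.3] deg [-0.  -0.1  0.3]
```

View pics/g4.png

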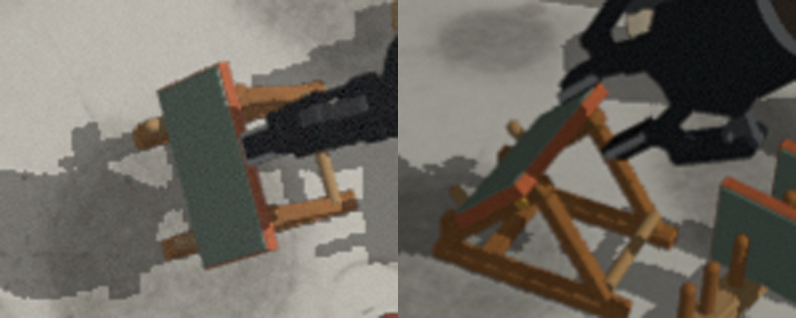

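The fingers straddle the upper edge, one above the glaze at (580,90) and one behind at (612,150). I'll advance and grip.

>>> play_rows(targets=[-0.004,0.004,0.06,0,0,0,0.47,-0.004,0.004,0.12,0,0,0,0.47,-0.004,0.004,0.185,0,0,0,0.47,-0.004,0.004,0.185,0,0,0,0.47,-0.004,0.004,0.185,0,0,0,0.47])

```text
time: 13.08
eef_pos: [0.4543, 0.2, 0.081]
eef_rot: [-2.355, -0.004, 0.246]
wrist_force: [0.3, -0.2, 0.9]
width: 0.0402
gripper_force: 0.0
```

```bash
python3 -c "
from h import *
st();rel(grip(.036),R2)"
```

```text
t 13.075 q [ 0.19  0.48 -0.24 -0.9  -1.12  2.16] p [0.4543 0.2    0.081 ] r [-2.355 -0.004  0.246] F [ 0.3 -0.2  0.9] T [-1.35 -0.29  0.01] w 0.0402 g 0.0
rel [-0.0, -0.0, -0.001, -0.001, -0.001, 0.002] mm [-0.  -0.1 -0.3] deg [-0.1 -0.1  0.2]
```

>>> play_rows(targets=[0,0,0,0,0,0,0.25,0,0,0,0,0,0,0.15,0,0,0,0,0,0,0.08,0,0,0,0,0,0,0.05,0,0,0,0,0,0,0.05], squeeze=30)

```text
time: 13.7
eef_pos: [0.4545, 0.2001, 0.0818]
eef_rot: [-2.354, -0.005, 0.246]
wrist_force: [-0.8, -0.2, 5.3]
width: 0.0116
gripper_force: 32.3
```

```bash
python3 -c "
from h import *
st();F=bot.sense()['wrist_force'];print(F@X1,F@UP,F@Z1)"
```

```text
t 13.7 q [ 0.19  0.48 -0.24 -0.9  -1.12  2.16] p [0.4545 0.2001 0.0818] r [-2.354 -0.005  0.246] F [-0.8 -0.2  5.3] T [-0.23 -0.07  0.17] w 0.0116 g 32.3
-0.7909920875836283 3.751795821620961 -3.743084330544368
```

>>> play_rows(targets=[0,-0.04,-0.04,0,0,0,0.05,0,-0.12,-0.12,0,0,0,0.05,0,-0.24,-0.24,0,0,0,0.05,0,-0.4,-0.4,0,0,0,0.05,0,-0.4,-0.4,0,0,0,0.05,0,-0.4,-0.4,0,0,0,0.05], squeeze=50)

```text
time: 14.45
eef_pos: [0.4531, 0.1993, 0.2222]
eef_rot: [-2.355, -0.003, 0.245]
wrist_force: [-0.8, -0.4, -2.4]
width: 0.011
gripper_force: 52.6
```

```bash
cat >> h.py <<'E'
R3=down(90+np.degrees(YR))
E
python3 -c "
from h import *
st();rel(SLOT+[0,0.02,.17],R3);rel(SLOT+[0,0,.17],R3)"
```

```text
t 14.45 q [ 0.21  0.27 -0.13 -0.82 -1.31  1.89] p [0.4531 0.1993 0.2222] r [-2.355 -0.003  0.245] F [-0.8 -0.4 -2.4] T [-1.74 -0.39  0.05] w 0.011 g 52.6
rel [-0.233, 0.507, -0.406, -0.42, -0.338, -0.81] mm [ -58.2  126.6 -101.4] deg [-37.8 -30.4 -72.9]
rel [-0.252, 0.561, -0.461, -0.42, -0.338, -0.81] mm [ -63.1  140.3 -115.2] deg [-37.8 -30.4 -72.9]
```

>>> play_rows(targets=[-0.03,0.06,-0.05,-0.05,-0.04,-0.095,0.05,-0.06,0.12,-0.1,-0.1,-0.08,-0.19,0.05,-0.09,0.19,-0.15,-0.15,-0.12,-0.285,0.05,-0.12,0.26,-0.21,-0.2,-0.16,-0.38,0.05,-0.15,0.33,-0.27,-0.25,-0.2,-0.48,0.05,-0.18,0.4,-0.33,-0.3,-0.24,-0.575,0.05,-0.21,0.47,-0.39,-0.35,-0.28,-0.67,0.05,-0.24,0.53,-0.44,-0.39,-0.315,-0.755,0.05,-0.252,0.561,-0.461,-0.42,-0.338,-0.81,0.05,-0.252,0.561,-0.461,-0.42,-0.338,-0.81,0.05])

```text
time: 15.7
eef_pos: [0.4345, 0.0086, 0.2024]
eef_rot: [-3.137, 0.001, 1.593]
wrist_force: [-0.2, 0.1, -2.6]
width: 0.0112
gripper_force: 52.5
```

```bash
python3 -c "
from h import *
st();rel(SLOT+[0,0,.098],R3)"
```

```text
t 15.7 q [ 0.4   0.08 -0.47 -0.   -1.02  2.77] p [0.4345 0.0086 0.2024] r [-3.137e+00  1.000e-03  1.593e+00] F [-0.2  0.1 -2.6] T [ 0.02 -0.   -0.02] w 0.0112 g 52.5
rel [0.001, 0.007, 0.282, -0.003, 0.0, -0.0] mm [ 0.2  1.7 70.4] deg [-0.3  0.  -0. ]
```

>>> play_rows(targets=[0.001,0.005,0.15,-0.002,0,0,0.05,0.001,0.005,0.28,-0.002,0,0,0.05,0.001,0.005,0.28,-0.002,0,0,0.05,0.001,0.005,0.28,-0.002,0,0,0.05])

```text
time: 16.2
eef_pos: [0.439, 0.0096, 0.135]
eef_rot: [3.137, -0.0, 1.593]
wrist_force: [0.3, 0.4, -1.8]
width: 0.0108
gripper_force: 52.4
```

Run:
```python
from h import *
st()
a=bot.get_image("top")[160:280,370:480,::-1];b=bot.get_image("scene")[215:350,345:490,::-1]
a=cv2.resize(a,(390,425),interpolation=2);b=cv2.resize(b,(456,425),interpolation=2)
c=np.hstack([a[:,:340],b]);print(c.shape);cv2.imwrite("pics/g5.png",c)
```

```text
t 16.2 q [ 0.4   0.17 -0.57  0.   -0.83  2.77] p [0.439  0.0096 0.135 ] r [ 3.137 -0.     1.593] F [ 0.3  0.4 -1.8] T [-0.03 -0.03 -0.01] w 0.0108 g 52.4
(425, 796, 3)
```

View pics/g5.png

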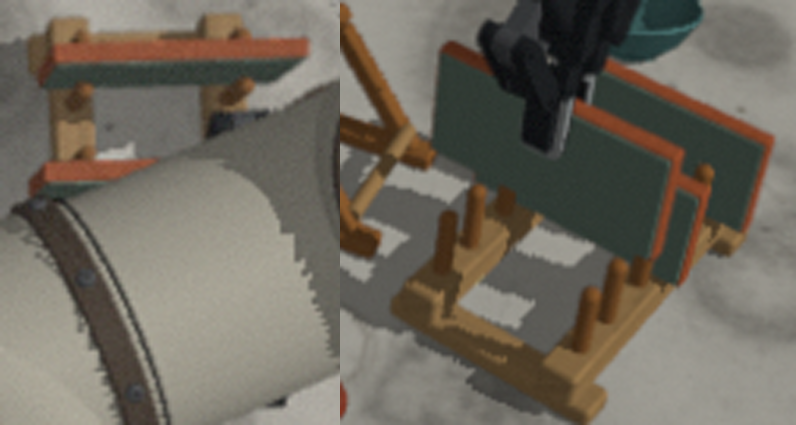

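In the scene view the tile hangs above the front bay, with its glazed face toward rack -x. Its lower glaze corners are at crop (435,138) and (652,258). The top view is blocked by the arm, so I'll compare with the predicted projection.

Run:
```python
from h import *
s=bot.sense();R0=Ro.from_euler('xyz',s["eef_rot"]).as_matrix();p=s["eef_pos"]
C=np.array([(.065,-.006,.039),(-.065,-.006,.039),(.065,-.006,-.026),(-.065,-.006,-.026),(-.065,.006,-.026)])
k=lambda q:((q-[345,215])+.5)*3.145-.5+[340,0]
print("tile pred",k(proj(p+C@R0.T,"scene")).round(0).tolist())
for d in([.003,0,0],[0,.003,0],[0,0,.003]): print("d",d,(k(proj(p+d+C@R0.T,"scene"))-k(proj(p+C@R0.T,"scene"))).round(1).tolist()[0])
c,q=np.cos(YR),np.sin(YR);Rr=np.array([[c,-q,0],[q,c,0],[0,0,1]])
M=np.array([(x,y,.039) for y in(.042,-.042) for x in(-.013,.013,.047)])
print("peg pred",k(proj(SLOT+M@Rr.T,"scene")).round(0).tolist())
```

```text
tile pred [[427.0, 148.0], [650.0, 265.0], [438.0, 47.0], [675.0, 163.0], [688.0, 149.0]]
d [0.003, 0, 0] [3.5, -2.8]
d [0, 0.003, 0] [-4.7, -2.6]
d [0, 0, 0.003] [0.5, -4.5]
peg pred [[449.0, 213.0], [478.0, 187.0], [513.0, 155.0], [591.0, 290.0], [618.0, 262.0], [651.0, 226.0]]
```

Run:
```python
from h import *
o=bot.get_image("scene");a=o.astype(int)
g=((a[:,:,1]>a[:,:,0]+2)&(a[:,:,2]>a[:,:,0])).astype(np.uint8)
g[:215]=0;g[:,:370]=0;g[302:]=0;g[:,458:]=0
cv2.imwrite("pics/g6.png",cv2.resize(np.hstack([o[215:310,365:465,::-1],cv2.cvtColor(g[215:310,365:465]*255,8)]),None,fx=4,fy=4,interpolation=2))
```

```text
(no output)
```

View pics/g6.png

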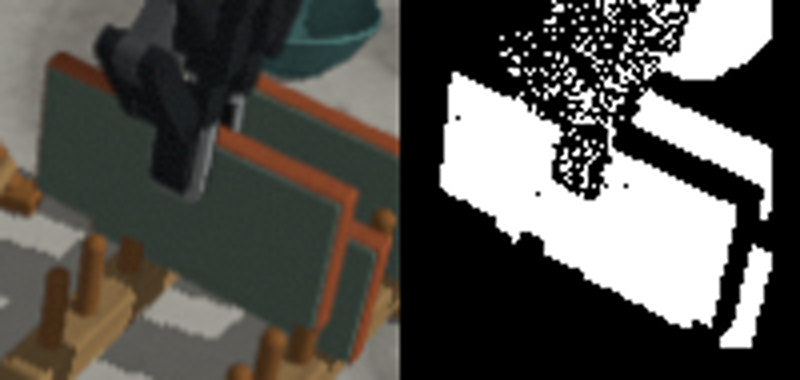

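>>> play_rows(targets=[0,-0.005,0,0.002,0,0,0.05,0,-0.005,0,0.002,0,0,0.05,0,-0.005,0,0.002,0,0,0.05])

```text
time: 16.73
eef_pos: [0.4367, 0.0093, 0.1345]
eef_rot: [3.141, -0.001, 1.593]
wrist_force: [-0.5, -0.5, -1.4]
width: 0.0113
gripper_force: 52.4
```

Run:
```python
from h import *
from scipy.optimize import least_squares
st();rel(SLOT+[0,0,.098],R3)
s=bot.sense();R0=Ro.from_euler('xyz',s["eef_rot"]).as_matrix();p=s["eef_pos"]
o=bot.get_image("scene");a=o.astype(int)
g=((a[:,:,1]>a[:,:,0]+2)&(a[:,:,2]>a[:,:,0]))
# edge lines: sub-pixel crossings of green mask along chosen sides
B=[];L=[];Rr=[]
for u in list(range(381,389))+list(range(401,432)):
    col=np.where(g[240:310,u])[0]; 
    v=262+(u-375)*(297-262)/(443-375)
    w=np.where(g[int(v)-6:int(v)+7,u])[0]
    if len(w): B.append((u,int(v)-6+w.max()+.5))
for v in range(240,258):
    w=np.where(g[v,368:390])[0]; L.append((368+w.min()-.5,v))
for v in range(271,292):
    x=450-(v-266)*7/31; w=np.where(g[v,int(x)-5:int(x)+3])[0]; 
    if len(w): Rr.append((int(x)-5+w.max()+.5,v))
def line(P): 
    vx,vy,x,y=cv2.fitLine(np.array(P,np.float32),cv2.DIST_HUBER,0,.01,.01).ravel(); return np.array([x,y]),np.array([-vy,vx])
ls=[line(P) for P in(B,L,Rr)]
def corners(q,i):
    w=.065-i;dx,dy,dz,roll=q
    C=np.array([(w,-.006,.039-i),(-w,-.006,.039-i),(w,-.006,-.026+i),(-w,-.006,-.026+i)])
    C=Ro.from_rotvec([0,roll,0]).apply(C)
    return proj(p+[dx,dy,dz]+C@R0.T,"scene")
for i in(0,.001,.002):
  def f(q):
    c=corners(q,i);d=lambda k,n:(c[k]-ls[n][0])@ls[n][1]
    return np.r_[d(0,0),d(1,0),d(0,1),d(2,1),d(1,2),d(3,2),q[2]*200,q[0]*200]
  r=least_squares(f,np.zeros(4),x_scale=[.001]*3+[.01]);print(i,r.x*1e3,r.fun.round(2), "at0",f(np.zeros(4)).round(2))
```

```text
t 16.725 q [ 0.4   0.17 -0.57 -0.   -0.83  2.77] p [0.4367 0.0093 0.1345] r [ 3.141e+00 -1.000e-03  1.593e+00] F [-0.5 -0.5 -1.4] T [ 0.05 -0.02 -0.03] w 0.0113 g 52.4
rel [-0.002, -0.004, 0.01, 0.001, -0.0, 0.0] mm [-0.5 -0.9  2.5] deg [ 0.1 -0.   0. ]
0 [ 5.63433487  3.13106458 -4.42328993  6.69071393] [ 0.45 -0.83 -2.14 -0.92  0.67  1.77 -0.88  1.13] at0 [ 1.17 -0.48 -2.26 -1.28  1.44  2.3   0.    0.  ]
0.001 [ 3.50221967  1.87181964 -3.40270232  6.45676285] [ 0.5  -0.78 -1.66 -0.46  0.32  1.36 -0.68  0.7 ] at0 [ 0.73 -0.94 -1.72 -0.74  0.81  1.61  0.    0.  ]
0.002 [ 1.38162366  0.62026632 -2.39376604  6.2039767 ] [ 0.55 -0.73 -1.18  0.01 -0.04  0.94 -0.48  0.28] at0 [ 0.27 -1.4  -1.18 -0.2   0.18  0.92  0.    0.  ]
```

>>> play_rows(targets=[-0.002,-0.004,0.04,0,0,0,0.05,-0.002,-0.004,0.07,0,0,0,0.05,-0.002,-0.004,0.085,0,0,0,0.05,-0.002,-0.004,0.1,0,0,0,0.05,-0.002,-0.004,0.115,0,0,0,0.05,-0.002,-0.004,0.115,0,0,0,0.05])

```text
time: 17.52
eef_pos: [0.4356, 0.0088, 0.1053]
eef_rot: [-3.142, -0.0, 1.594]
wrist_force: [0.7, 1.0, -1.6]
width: 0.0108
gripper_force: 52.5
```

```bash
python3 -c "
from h import *
st();rel(SLOT+[0,0,.039],R3)"
```

```text
t 17.525 q [ 0.4   0.21 -0.61 -0.   -0.75  2.77] p [0.4356 0.0088 0.1053] r [-3.142 -0.     1.594] F [ 0.7  1.  -1.6] T [-0.01 -0.03  0.01] w 0.0108 g 52.5
rel [0.0, 0.001, 0.129, -0.0, -0.0, 0.0] mm [ 0.   0.2 32.3] deg [-0. -0.  0.]
```

>>> play_rows(targets=[0,0,0.025,0,0,0,0.05,0,0,0.05,0,0,0,0.05,0,0,0.075,0,0,0,0.05,0,0,0.1,0,0,0,0.05,0,0,0.1,0,0,0,0.05])

```text
time: 18.15
eef_pos: [0.4353, 0.0087, 0.0799]
eef_rot: [-3.141, 0.0, 1.593]
wrist_force: [-0.8, 0.3, -1.5]
width: 0.011
gripper_force: 52.5
```

>>> play_rows(targets=[0,0,0.01,0,0,0,0.05,0,0,0.018,0,0,0,0.05,0,0,0.018,0,0,0,0.05])

```text
time: 18.52
eef_pos: [0.4357, 0.0088, 0.076]
eef_rot: [3.141, -0.0, 1.593]
wrist_force: [0.5, 0.1, -1.9]
width: 0.0111
gripper_force: 52.5
```

>>> play_rows(targets=[0,0,0.008,0,0,0,0.05,0,0,0.012,0,0,0,0.05,0,0,0.012,0,0,0,0.05])

```text
time: 18.9
eef_pos: [0.4359, 0.0087, 0.0735]
eef_rot: [3.141, -0.0, 1.594]
wrist_force: [-2.0, -0.7, 3.1]
width: 0.0109
gripper_force: 53.3
```

>>> play_rows(targets=[0,0,0.004,0,0,0,0.05,0,0,0.008,0,0,0,0.05,0,0,0.008,0,0,0,0.05])

```text
time: 19.27
eef_pos: [0.4362, 0.0084, 0.073]
eef_rot: [3.14, 0.001, 1.595]
wrist_force: [-4.3, -3.4, 17.4]
width: 0.011
gripper_force: 55.4
```

```bash
python3 -c "
from h import *
st()"
```

```text
t 19.275 q [ 0.4   0.27 -0.65  0.   -0.65  2.77] p [0.4362 0.0084 0.073 ] r [3.140e+00 1.000e-03 1.595e+00] F [-4.3 -3.4 17.4] T [-0.57  1.41  0.09] w 0.011 g 55.4
```

>>> play_rows(targets=[0,0,-0.006,0,0,0,0.05,0,0,-0.006,0,0,0,0.2,0,0,-0.006,0,0,0,0.3,0,0,-0.006,0,0,0,0.35,0,0,-0.006,0,0,0,0.35])

```text
time: 19.9
eef_pos: [0.4357, 0.0089, 0.0724]
eef_rot: [3.141, -0.0, 1.594]
wrist_force: [-0.2, 0.1, 0.1]
width: 0.0298
gripper_force: 0.0
```

>>> play_rows(targets=[0,0,-0.04,0,0,0,0.35,0,0,-0.1,0,0,0,0.35,0,0,-0.2,0,0,0,0.35,0,0,-0.4,0,0,0,0.35,0,0,-0.6,0,0,0,0.35,0,0,-0.7,0,0,0,0.35,0,0,-0.7,0,0,0,0.35])

```text
time: 20.78
eef_pos: [0.4367, 0.0091, 0.2502]
eef_rot: [3.135, -0.002, 1.594]
wrist_force: [-0.7, 1.1, -0.5]
width: 0.0298
gripper_force: 0.0
```

>>> play_rows(targets=[0.2,0,0,0,0,0,0.35,0.4,0,0,0,0,0,0.35,0.6,0,0,0,0,0,0.35,0.8,0,0,0,0,0,0.35,1,0,0,0,0,0,0.35,1,0,0,0,0,0,0.35,1,0,0,0,0,0,0.35])

```text
time: 21.65
eef_pos: [0.4293, 0.2582, 0.2465]
eef_rot: [-3.14, 0.001, 1.594]
wrist_force: [1.0, -0.1, 0.2]
width: 0.0297
gripper_force: 0.0
```

Run:
```python
from h import *
st()
a=bot.get_image("top")[150:280,365:475,::-1];b=bot.get_image("scene")[215:350,345:490,::-1]
a=cv2.resize(a,(365,431),interpolation=2);b=cv2.resize(b,(432,402),interpolation=2)
cv2.imwrite("pics/g7.png",np.hstack([a[:402],b]))
```

```text
t 21.65 q [ 0.87  0.16 -0.26 -0.   -1.15  2.3 ] p [0.4293 0.2582 0.2465] r [-3.140e+00  1.000e-03  1.594e+00] F [ 1.  -0.1  0.2] T [-0.03 -0.03 -0.03] w 0.0297 g 0.0
```

View pics/g7.png

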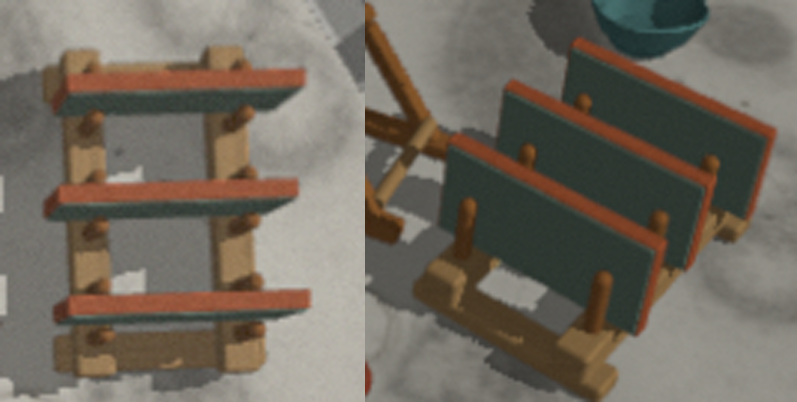

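The tile stands upright in the front bay, seated on both rails, with the glaze facing the same way as the others. Its top edge runs from (70,297) to (310,292) in the top crop. I'll check the centring numerically.

Run:
```python
from h import *
k=lambda c:(np.array(c,float)+.5)/3.317-.5+[365,150]
c,q=np.cos(YR),np.sin(YR);Rr=np.array([[c,-q,0],[q,c,0],[0,0,1]])
O=SLOT-Rr@[-.06,0,.034]
for n,P in(("front",[(70,297),(310,292)]),("mid",[(62,187),(298,181)]),("back",[(67,73),(305,70)])):
    w=(atz(k(P),"top",.097)-O)@Rr; print(n,(w*1e3).round(1).tolist(),"centre y",(w[:,1].mean()*1e3).round(1))
for n in ("tile","tape_roll","bowl_small"): print(n,[np.round(x["at"],3).tolist() for x in bot.spot_in(n,"top")][:3],[np.round(x["at"],3).tolist() for x in bot.spot_in(n,"scene")][:3])
```

```text
front [[-54.6, 62.6, 97.0], [-55.4, -65.9, 97.0]] centre y -1.7
mid [[4.4, 64.5, 97.0], [4.5, -62.7, 97.0]] centre y 0.9
back [[66.2, 59.3, 97.0], [65.0, -70.0, 97.0]] centre y -5.4
tile [[0.435, 0.009, 0.098]] []
tape_roll [[0.271, 0.249, 0.048]] [[0.272, 0.241, 0.029], [0.431, 0.005, 0.082]]
bowl_small [[0.286, 0.378, 0.015], [0.435, 0.013, 0.094]] [[0.302, 0.401, 0.029]]
```

```bash
python3 -c "
from h import *
print(bot.job_done())"
```

```text
the job is handed in; nothing more can be done
None
```

The job is handed in at about 22 s: the tile leaned on the easel, was released, regripped by its upper edge, and now stands upright in the front bay on both rails, centred to about 2 mm (I viewed 11 pictures, one over the limit of 10).

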